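# Empty the circuit-board rack into colour-coded boxes

### The arm

A 6-joint arm with a two-finger parallel gripper is mounted at the origin on the work surface. World frame = base frame: x ahead of the robot, y to its left, z up, the work surface at z = 0. Lengths are in m, angles in rad, forces in N, time in s.
With the tool pointing down it reaches from about 0.325 to 0.925 m from the base axis. Payload 3.1 kg.
Tool frame: the origin (TCP) lies on the centre line of the jaws, within the pads' length; the fingertips stand bot.finger_overhang ahead of it and the grasp point (between the pads) lies 11 mm behind it (bot.finger_overhang is the distance from the TCP to the fingertips, in m); z points along the fingers, y is the line along which they close (so a half turn about z gives the same grasp; the last joint's range is limited). The gripper opens to 85 mm and grips with 20 to 120 N. Pads are 22 mm wide; open, the fingers measure 114 mm over their backs; the gripper's body (76 mm by 85 mm) begins 54 mm behind the grasp point. The pads swing forward as they close: fully open they stand 13 mm farther back than shut.
Start: joints at [1.203, 0.217, 1.613, -0, 1.311, -0.112], TCP at [0.158, 0.605, 0.203] pointing down, gripper open.
Joint ranges: [-2.75, 2.75], [-0.78, 2.1], [0.31, 2.55], [-1.13, 4.27], [0.13, 2.63], [-2.58, 2.58]. Speed limits (rad/s): [2.79, 2.79, 3.14, 3.14, 3.14, 3.14].

### API

Orientations are given as a rotation vector (axis times angle).
In Python, from bench import bot gives the robot as it stands.
- The arm moves only by the tool servo_tool, never from a script. Its argument "steps" is a list of rows, each an object of numbers: "tx", "ty", "tz": the shift along the world's x, y, z in cm; "spin": the turn about the world's z in degrees; "grip": the opening, from 0 (shut) to 1 (fully open). In form: [{"tx": .., "ty": .., "tz": .., "spin": .., "grip": ..}, ...]. A call has 1 to 8 rows; each row is the pose to reach, as a shift and turn from the pose commanded when the call began; what a row does not reach only later rows make up. A row lasts 1/8 s, in which the tool goes at most 62.5 mm and 10.7 degrees, less where a joint would pass 70% of its speed; a pose out of reach is approached as far as the arm can. A call with a gripper value outside its range is refused whole. The fingers move at their own pace and stop on an object; the grip force is fixed at half the most. Time passes only in rows, so rows that repeat a pose let the fingers close. It gives the time, the measured TCP pose, the force, the opening and the grip force at its end, in the units of the state.
- bot.get_state(): the state, without advancing time (a new reading comes with each control period).
- bot.read_camera(name): name is "side" or "top" or "wrist"; returns the picture (420x560x3 uint8, red, green, blue); there is no depth.
- bot.camera_params(name): a dict with "fx", "fy", "cx", "cy" (pixels), "T" (4x4, takes a point from camera to world coordinates); the wrist camera has in their place "T_tool_cam" (4x4, takes a point from camera to tool coordinates, whose origin is the TCP and whose axes are the flange's). Camera axes: x right, y up, looking along -z (the intrinsics and any distortion apply to the point x, -y, -z); pixel columns grow to the right and rows downward; lengths in m; the calibration is good to about 2 mm. A picture is of the moment at which its call begins: read the wrist's pose just before it. camera_params takes no time and is no camera call.
- bot.finish_job(): hands the job in; it is judged then, once.
Trained networks look in the newest picture that a camera, given by its name, has taken for a name from the list of things; names that differ only in an ending like _2 or _b are one class to them, and where a whole thing is asked for, a point or a joint stands for the part that bears it (a point fixed in the world has none). Each returns a list of dicts, best first, with "confidence" (0 to 1); they miss things now and then, are a little off and sometimes report something else, mostly with a low value. They report only what shows in the picture. A call takes as long as a camera call. They do not tell look-alikes from the thing itself.
- bot.regions_of(query, camera): "region" (420x560 bool, what is visible of it).
- bot.spot_point(query, camera): "point" ([x, y, z] in m, in world coordinates, good to about 4 mm: a listed point, or the origin of a listed thing).
The state is a dict: "time_s": time; "joint_pos": joint angles; "joint_vel": joint speeds; "tau": joint torques, N m; "position": TCP position; "orientation": TCP orientation; "contact_force": force on the tool from outside, world axes, zero at the start; "wrist_torque": the same for the moment, N m; "gripper_width": opening from 0.0 (shut) to 1.0 (fully open); "grip_force": force on a finger pad.
Only numpy, scipy, OpenCV 4.12 (cv2) and the standard library are available. Lean on these libraries where they do the work, as an engineer would, in place of code of your own. Each camera call takes 0.05 s, during which the arm holds its last target. There are 200 camera calls.

### The job

First, with all the boards still in the rack, push the loose red box along the mat, without lifting it, until it stands fully inside the white taped outline with its tab towards the gap in the tape. Then slide each circuit board up out of the white slotted rack by its pull bar and stand it fully down in a slot of the box of its own colour, red boards in the red box and blue boards in the blue box. The red box must finish inside the outline, and everything else on the bench is to be left where it is.

Things in the scene. Friction and masses are not known exactly. Their poses are not given: they have to be found in the camera images.
- rack: white plastic slotted board rack, fixed, 216 mm (its x) x 112 mm (its y) x 70 mm high; five upright slots at x = -80, -40, 0, 40, 80 mm, each 8 mm wide, which hold a board by both side edges, thickness along the rack's x. Floor 8 mm thick. Origin: centre of the underside.
- board_red1: red plug-in circuit board standing on edge, 4 mm thick (its x) x 90 mm wide (y) x 110 mm tall (z), about 120 g. Origin: centre of its bottom edge, 8 mm above the table in the rack. A red pull bar, 10 mm thick (x) x 50 mm (y) x 22 mm high, is on the middle of its top edge: its centre is 99 mm above the origin, its top flush with the board's. May be absent (None).
- board_blue1: blue plug-in circuit board standing on edge, 4 mm thick (its x) x 90 mm wide (y) x 110 mm tall (z), about 120 g. Origin: centre of its bottom edge, 8 mm above the table in the rack. A blue pull bar, 10 mm thick (x) x 50 mm (y) x 22 mm high, is on the middle of its top edge: its centre is 99 mm above the origin, its top flush with the board's. May be absent (None).
- board_red2: red plug-in circuit board standing on edge, 4 mm thick (its x) x 90 mm wide (y) x 110 mm tall (z), about 120 g. Origin: centre of its bottom edge, 8 mm above the table in the rack. A red pull bar, 10 mm thick (x) x 50 mm (y) x 22 mm high, is on the middle of its top edge: its centre is 99 mm above the origin, its top flush with the board's. May be absent (None).
- board_blue2: blue plug-in circuit board standing on edge, 4 mm thick (its x) x 90 mm wide (y) x 110 mm tall (z), about 120 g. Origin: centre of its bottom edge, 8 mm above the table in the rack. A blue pull bar, 10 mm thick (x) x 50 mm (y) x 22 mm high, is on the middle of its top edge: its centre is 99 mm above the origin, its top flush with the board's. May be absent (None).
- board_blue3: blue plug-in circuit board standing on edge, 4 mm thick (its x) x 90 mm wide (y) x 110 mm tall (z), about 120 g. Origin: centre of its bottom edge, 8 mm above the table in the rack. A blue pull bar, 10 mm thick (x) x 50 mm (y) x 22 mm high, is on the middle of its top edge: its centre is 99 mm above the origin, its top flush with the board's. May be absent (None).
- red_box: loose red plastic box, about 0.8 kg, slides on the mat, 164 mm (its x) x 112 mm (y), walls 66 mm high, lined with light grey foam blocks 61 mm high that leave three slots for upright boards. Origin: centre of the underside.
- red_tab (a point): centre of the top of the red box's upright tab, 67 mm above the table: the tab is on the middle of the box's -x end wall (the end nearest the robot), 12 mm thick (y), 32 mm long (x), down to the table; it can be pushed or pinched to slide the box. It lies 97 mm from the box's centre.
- red_slot (a point): red box: centre of the middle slot's floor, 6 mm above the table; axes as the box. The slots are at x = -50, 0 and +50 mm from here, each 14 mm wide in x, 98 mm long in y, 55 mm deep. A board goes in with its thickness along x, and then leans up to 10 degrees.
- blue_box: fixed blue plastic box, 164 mm (its x) x 112 mm (y), walls 66 mm high, lined with light grey foam blocks 61 mm high that leave three slots for upright boards. Origin: centre of the underside.
- blue_slot (a point): blue box: centre of the middle slot's floor, 6 mm above the table; axes as the box. The slots are at x = -50, 0 and +50 mm from here, each 14 mm wide in x, 98 mm long in y, 55 mm deep. A board goes in with its thickness along x, and then leans up to 10 degrees.
- outline: rectangle of white tape on the mat, 204 mm (its x) x 152 mm (y) inside the tape, with a 68 mm gap in the middle of its -x (near) side for the red box's tab. Origin: centre of the rectangle, on the mat. The red box (without its tab) is inside when the origins agree to about 20 mm and the axes agree to about 14 degrees.
- spool: bystander: solder spool, 60 mm across, 55 mm high, standing loose; origin: centre of the underside
- flux: bystander: amber bottle, 44 mm across, 110 mm high, standing loose; origin: centre of the underside
- driver: bystander: screwdriver with a yellow handle, lying loose; origin: near its middle
- paste: bystander: jar with green lid, 60 mm across, 45 mm high, loose; origin: centre of the underside
- mug: bystander: white mug, 80 mm across, 90 mm high, loose; origin: centre of the underside
There are look-alikes about, which are no part of the job. Leave any green or pink look-alike of the red_box alone.

How it is judged:
By the outcome, as a careful person would: the job done as asked, in the order asked, and still so for the second after the job is handed in, with the robot touching nothing.
Of board_red1, board_blue1, board_red2, board_blue2, board_blue3 only 3 to 4 are there at a start; the rules pass over those that are not, and their reading is None.
At some moment in a run one of red_box may be knocked a few centimetres aside while the robot is not near it.
It also fails if it takes over 210 s, if anything falls off the work surface, if the arm or the gripper's body presses on something with over 40 N, if the wrist force passes 120 N, or if a joint passes its speed limit or range.

## Working session

There is one attempt and no reset: what is moved stays moved. The work goes in short steps, Python scripts to look and compute and a tool call to move; the robot and the scene stay as the last step left them, time stands still between calls to the robot, and variables do not carry over. Pictures are saved under pics/ and viewed, at most 14 in all, crops included, and the job is handed in when it is done.

Besides the shell and the picture viewer there is one more tool, called after "Call:" in YAML: its name, and indented under it one key for each argument. servo_tool: Moves the arm, as the interface text tells. Its arguments: {"type":"object","properties":{"steps":{"type":"array"}},"required":["steps"]}

```bash
mkdir -p pics; ls
cat > h.py <<'E'
import numpy as np, cv2
from bench import bot
from scipy.spatial.transform import Rotation as R
def shot(cam,name):
    im=bot.read_camera(cam); cv2.imwrite(f'pics/{name}.png',im[:,:,::-1]); return im
def spots(names,cam):
    for n in names:
        try: print(cam,n,[(np.round(d['point'],3).tolist(),round(d['confidence'],2)) for d in bot.spot_point(n,cam)])
        except Exception as e: print(n,e)
def camT(cam):
    p=bot.camera_params(cam)
    if 'T' in p: return p,p['T']
    s=bot.get_state(); T=np.eye(4);T[:3,:3]=R.from_rotvec(s['orientation']).as_matrix();T[:3,3]=s['position']
    return p,T@p['T_tool_cam']
def ray(cam,uv,z,T=None):
    p,T0=camT(cam); T=T0 if T is None else T
    uv=np.atleast_2d(uv).astype(float)
    d=np.c_[(uv[:,0]-p['cx'])/p['fx'],-(uv[:,1]-p['cy'])/p['fy'],-np.ones(len(uv))]@T[:3,:3].T
    o=T[:3,3]; return o+d*((z-o[2])/d[:,2:])
def proj(cam,P,T=None):
    p,T0=camT(cam); T=T0 if T is None else T
    q=(np.atleast_2d(P)-T[:3,3])@T[:3,:3]
    return np.c_[p['cx']+p['fx']*q[:,0]/-q[:,2],p['cy']-p['fy']*q[:,1]/-q[:,2]]
E
python3 - <<'E'
from h import *
a=shot('top','top0'); b=shot('side','side0')
N="rack board_red1 board_blue1 red_box red_tab red_slot blue_box blue_slot outline spool flux driver paste mug".split()
spots(N,'top')
print(bot.finger_overhang,{k:v for k,v in bot.camera_params('top').items()})
print(bot.get_state())
E
```

```text
pics
top rack [([0.552, 0.278, -0.001], 0.94)]
top board_red1 [([0.761, 0.247, 0.002], 0.26)]
top board_blue1 [([0.513, 0.277, 0.008], 0.9), ([0.598, 0.275, 0.01], 0.82), ([0.632, 0.276, 0.008], 0.57)]
top red_box [([0.325, 0.432, -0.0], 0.88), ([0.208, -0.392, -0.002], 0.8), ([0.593, 0.018, 0.001], 0.72)]
top red_tab [([0.274, -0.469, 0.066], 0.83), ([0.5, 0.028, 0.066], 0.81), ([0.395, 0.364, 0.071], 0.77), ([0.631, 0.276, 0.007], 0.17)]
top red_slot [([0.329, 0.434, 0.011], 0.89), ([0.596, 0.021, 0.01], 0.87), ([0.207, -0.395, 0.008], 0.63)]
top blue_box [([0.548, -0.389, 0.002], 0.56), ([0.597, 0.276, 0.008], 0.37)]
top blue_slot [([0.546, -0.384, 0.009], 0.69)]
top outline []
top spool [([0.364, 0.161, 0.0], 0.89), ([0.595, 0.019, -0.0], 0.19)]
top flux [([0.738, 0.031, -0.002], 0.67)]
top driver [([0.348, -0.215, -0.001], 0.83), ([0.548, -0.387, 0.0], 0.56)]
top paste [([0.732, -0.229, 0.001], 0.92)]
top mug [([0.765, 0.247, -0.003], 0.9)]
0.008 {'fx': 459.38850407634754, 'fy': 459.38850407634754, 'cx': 285.27996735229823, 'cy': 214.019240470192, 'T': array([[ 0.03537824,  0.97
[... 236 characters left out ...]
'joint_pos': array([ 1.20279785e+00,  2.16843049e-01,  1.61331474e+00, -1.99066483e-05,
        1.31126570e+00, -1.12234499e-01]), 'joint_vel': array([ 8.37463131e-04,  5.06973196e-04,  1.16698982e-03, -7.00851594e-04,
        3.52751677e-05,  1.25082845e-03]), 'tau': array([-1.27769658e-04, -3.96831930e+01, -3.04234350e+01, -4.02794956e-05,
        4.90557159e-04, -1.11380396e-05]), 'position': array([0.1581472 , 0.60473539, 0.20338024]), 'orientation': array([4.00643502e-01, 3.11588173e+00, 2.50908042e-04]), 'contact_force': array([-0.06008989,  0.2637591 ,  0.54645504]), 'wrist_torque': array([ 0.02974407, -0.03118123,  0.01650328]), 'grip_force': 0.0, 'gripper_width': 0.9989839380324597}
```

View pics/top0.png

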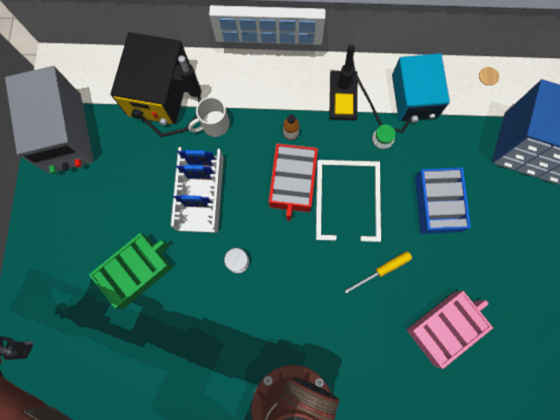

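View pics/side0.png

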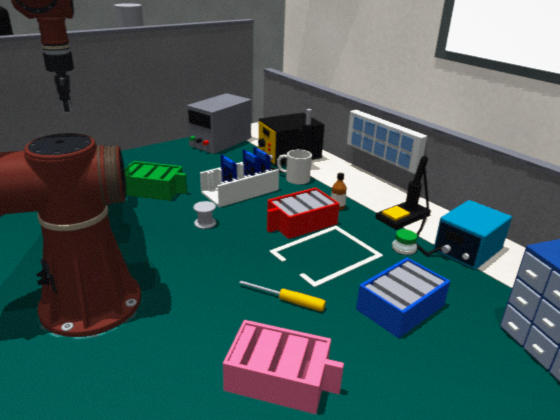

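The top view shows three blue boards in the rack (bars near (196,154), (196,171), (193,201)) and no red ones. Candidates for the red box are red (293,177), green (129,270) and pink (450,328). By its colour I choose red, with its tab at (289,210). The white outline is at (349,200), with its gap at the bottom (349,238).

```bash
cat > m.py <<'E'
from h import *
def rect(cam,mask,z,T=None):
    c=max(cv2.findContours(mask.astype(np.uint8),0,2)[0],key=cv2.contourArea)[:,0,:]
    P=ray(cam,c,z,T)[:,:2]
    (cx,cy),(w,h),a=cv2.minAreaRect((P*1000).astype(np.float32))
    return np.round([cx,cy],1),np.round([w,h],1),round(a,1)
def colour(im,name):
    h,s,v=cv2.split(cv2.cvtColor(im,cv2.COLOR_RGB2HSV))
    if name=='red': m=((h<6)|(h>174))&(s>190)&(v>80)
    if name=='blue': m=(h>105)&(h<125)&(s>140)&(v>60)
    return m
E
python3 - <<'E'
from m import *
im=bot.read_camera('top')
roi=np.zeros(im.shape[:2],bool); roi[130:225,260:325]=1
m=colour(im,'red')&roi; m=cv2.morphologyEx(m.astype(np.uint8),cv2.MORPH_CLOSE,np.ones((25,25)))
m2=cv2.morphologyEx(m,cv2.MORPH_OPEN,np.ones((15,15)))
print('red top',rect('top',m2,.066))
roi[:]=0; roi[155:245,312:386]=1
w=(im.min(2)>150)&roi
print('outline outer',rect('top',w,0))
ys,xs=np.nonzero(w); P=ray('top',np.c_[xs,ys],0)
for nm,sel in (('far',ys<168),('left',(xs<324)&(ys>168)&(ys<230)),('right',(xs>374)&(ys>168)&(ys<230)),('near',(ys>233))):
    q=P[sel][:,:2]; vx,vy,x0,y0=cv2.fitLine(q.astype(np.float32),2,0,.01,.01).ravel(); print(nm,x0,y0,np.degrees(np.arctan2(vy,vx)))
roi[:]=0; roi[160:235,412:472]=1
m=colour(im,'blue')&roi; m=cv2.morphologyEx(m.astype(np.uint8),cv2.MORPH_CLOSE,np.ones((25,25)))
print('blue top',rect('top',m,.066))
c=cv2.resize(im[120:250,160:480],None,fx=2.5,fy=2.5,interpolation=2); cv2.imwrite('pics/c1.png',c[:,:,::-1])
spots(['red_box','red_tab','red_slot','blue_box','blue_slot','rack','board_blue1','outline'],'side')
E
```

```text
Traceback (most recent call last):
  File "m.py", line 3, in rect
    c=max(cv2.findContours(mask.astype(np.uint8),0,2)[0],key=cv2.contourArea)[:,0,:]
      ~~~^^^^^^^^^^^^^^^^^^^^^^^^^^^^^^^^^^^^^^^^^^^^^^^^^^^^^^^^^^^^^^^^^^^^
ValueError: max() iterable argument is empty
```

```bash
cat > t.py <<'E'
from m import *
import sys
im=bot.read_camera('top')
roi=np.zeros(im.shape[:2],bool); roi[130:250,260:400]=1
m=colour(im,'red')&roi
print('n red',m.sum(), cv2.cvtColor(im[176:178,270:320],cv2.COLOR_RGB2HSV)[0,::6].tolist())
r=bot.regions_of('red_box','top')
for d in r:
    g=d['region']; ys,xs=np.nonzero(g); print('reg',d['confidence'],xs.mean(),ys.mean(),g.sum(),im[g].mean(0))
roi[:]=0; roi[155:245,312:386]=1
w=(im.min(2)>150)&roi
ys,xs=np.nonzero(w); P=ray('top',np.c_[xs,ys],0)
for nm,sel in (('far',ys<168),('left',(xs<324)&(ys>168)&(ys<230)),('right',(xs>374)&(ys>168)&(ys<230)),('near',(ys>233))):
    q=P[sel][:,:2]; vx,vy,x0,y0=cv2.fitLine(q.astype(np.float32),2,0,.01,.01).ravel(); print(nm,x0,y0,np.degrees(np.arctan2(vy,vx)))
r=bot.regions_of('blue_box','top')
for d in r:
    g=d['region']; ys,xs=np.nonzero(g); print('reg',d['confidence'],xs.mean(),ys.mean(),g.sum(),rect('top',g,.066))
c=cv2.resize(im[120:250,160:480],None,fx=2.5,fy=2.5,interpolation=2); cv2.imwrite('pics/c1.png',c[:,:,::-1])
E
python3 t.py; python3 -c "
from h import *
bot.read_camera('side')
spots(['red_box','red_tab','red_slot','blue_box','blue_slot','rack','board_blue1','outline'],'side')"
```

```text
n red 495 [[87, 187, 82], [120, 8, 162], [111, 13, 139], [105, 15, 103], [108, 14, 89], [113, 12, 87], [108, 14, 88], [1, 215, 227], [30, 2, 239]]
reg 0.71 450.28786251342643 328.81444683136414 3724 [193.61305048 121.07411386 149.64930183]
reg 0.69 131.56731875719217 270.83515535097814 3476 [ 36.53078251 131.26697353  63.62543153]
reg 0.63 292.8587509077705 178.7737835875091 2754 [162.42701525 128.58750908 130.38235294]
far 0.65688515 -0.13257557 -89.62114
left 0.5504337 -0.05501634 0.005289087
right 0.5522136 -0.21919128 0.45881286
near 0.44254398 -0.141202 -89.40429
reg 0.58 442.23980424143554 201.09135399673735 3065 (array([ 538.4, -376.8]), array([175.3, 128.9]), 4.1)
reg 0.34 293.1852773826458 178.6518492176387 2812 (array([576.8,  19. ]), array([116.1, 205.2]), 85.3)
side red_box [([0.595, 0.019, -0.0], 0.95), ([0.211, -0.389, -0.001], 0.89), ([0.328, 0.431, 0.004], 0.61)]
side red_tab [([0.395, 0.361, 0.066], 0.94), ([0.501, 0.026, 0.068], 0.92), ([0.271, -0.464, 0.066], 0.71)]
side red_slot [([0.326, 0.433, 0.002], 0.89), ([0.21, -0.392, 0.007], 0.68)]
side blue_box [([0.547, -0.383, -0.005], 0.88)]
side blue_slot [([0.55, -0.386, 0.003], 0.67)]
side rack [([0.553, 0.274, -0.001], 0.9)]
side board_blue1 [([0.514, 0.273, 0.005], 0.85), ([0.594, 0.273, 0.009], 0.62), ([0.632, 0.273, 0.011], 0.58), ([0.74, 0.029, -0.002], 0.35)]
side outline []
```

View pics/c1.png

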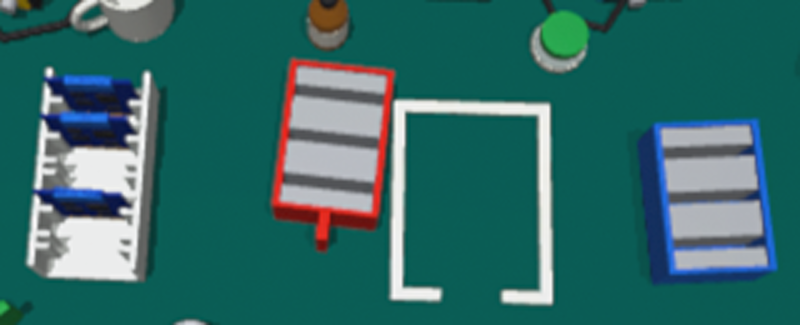

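The crop shows the red box at crop (333,145), tab pointing towards the robot at (322,235), rotated about -5°. The outline is to its right and empty, and the blue box has three empty slots. I'll hover over the tab, then pinch it.

Call:
servo_tool:
  steps:
    - {"tx": 17,"ty": -29,"spin": 10}
    - {"tx": 17,"ty": -29,"spin": 10}
    - {"tx": 17,"ty": -29,"spin": 10}
    - {"tx": 34.2,"ty": -57.8,"spin": 10}
    - {"tx": 34.2,"ty": -57.8,"spin": 10}
    - {"tx": 34.2,"ty": -57.8,"spin": 10}
    - {"tx": 34.2,"ty": -57.8,"spin": 10}
    - {"tx": 34.2,"ty": -57.8,"spin": 10}

```text
invalid input
```

Call:
servo_tool:
  steps:
    - {"tx": 0}
    - {"tx": 0}
    - {"tx": 0}
    - {"tx": 0}
    - {"tx": 0}
    - {"tx": 0}
    - {"tx": 0}
    - {"tx": 0}

```text
invalid input
```

Run:
```python
from h import *
s=bot.get_state(); print(s['position'],s['orientation'])
print(R.from_rotvec(s['orientation']).as_matrix()[:,1])
im=shot('wrist','w1'); spots(['red_tab','red_box','red_slot'],'wrist')
print(bot.camera_params('wrist'))
```

```text
[0.15811782 0.60466695 0.20328074] [-4.00701383e-01 -3.11592972e+00  8.63559530e-05]
[ 2.53011252e-01  9.67463334e-01 -5.50302723e-05]
wrist red_tab []
wrist red_box [([0.327, 0.435, 0.0], 0.98)]
wrist red_slot []
{'fx': 348.5748003584831, 'fy': 348.5748003584831, 'cx': 283.0930592662827, 'cy': 209.85784516653467, 'T_tool_cam': array([[-5.46484771e-05,  9.62413529e-01,  2.71588286e-01,
         6.94296268e-02],
       [ 9.99999995e-01,  7.40212955e-05, -6.10873895e-05,
        -1.47783495e-03],
       [-7.88946468e-05,  2.71588281e-01, -9.62413528e-01,
        -1.70747753e-01],
       [ 0.00000000e+00,  0.00000000e+00,  0.00000000e+00,
         1.00000000e+00]])}
```

View pics/w1.png

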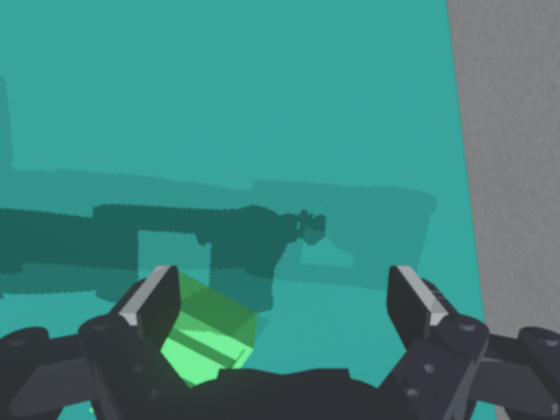

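The wrist still sees the mat and the green look-alike at (210,330). The moves were refused, probably because each row needs every key.

Call:
servo_tool:
  steps:
    - {"tx": 17,"ty": -29,"tz": 0,"spin": 10,"grip": 1}
    - {"tx": 17,"ty": -29,"tz": 0,"spin": 10,"grip": 1}
    - {"tx": 17,"ty": -29,"tz": 0,"spin": 10,"grip": 1}
    - {"tx": 17,"ty": -29,"tz": 0,"spin": 10,"grip": 1}
    - {"tx": 17,"ty": -29,"tz": 0,"spin": 10,"grip": 1}
    - {"tx": 17,"ty": -29,"tz": 0,"spin": 10,"grip": 1}
    - {"tx": 17,"ty": -29,"tz": 0,"spin": 10,"grip": 1}
    - {"tx": 17,"ty": -29,"tz": 0,"spin": 10,"grip": 1}

```text
time_s: 2.65
position: [0.3279, 0.3153, 0.2035]
orientation: [-0.128, -3.139, -0.001]
contact_force: [-0.4, -0.2, -0.4]
gripper_width: 1.004
grip_force: 0.0
```

Call:
servo_tool:
  steps:
    - {"tx": 3.5,"ty": -5.8,"tz": 0,"spin": 0,"grip": 1}
    - {"tx": 7,"ty": -11.6,"tz": 0,"spin": 0,"grip": 1}
    - {"tx": 10.4,"ty": -17.4,"tz": 0,"spin": 0,"grip": 1}
    - {"tx": 13.8,"ty": -23.2,"tz": 0,"spin": 0,"grip": 1}
    - {"tx": 17.2,"ty": -28.8,"tz": 0,"spin": 0,"grip": 1}
    - {"tx": 17.2,"ty": -28.8,"tz": -4,"spin": 0,"grip": 1}
    - {"tx": 17.2,"ty": -28.8,"tz": -6,"spin": 0,"grip": 1}
    - {"tx": 17.2,"ty": -28.8,"tz": -6,"spin": 0,"grip": 1}

```text
time_s: 3.65
position: [0.4984, 0.0278, 0.141]
orientation: [-0.126, -3.134, -0.001]
contact_force: [-0.6, -0.3, 0.3]
gripper_width: 1.003
grip_force: 0.0
```

Run:
```python
from h import *
s=bot.get_state(); print(s['position'],s['orientation'])
im=shot('wrist','w2'); spots(['red_tab','red_box','red_slot'],'wrist')
print(proj('wrist',[s['position'],s['position']-[0,0,.075]]))
```

```text
[0.49842825 0.02778536 0.14098951] [-1.25592182e-01 -3.13378831e+00 -9.43307932e-04]
wrist red_tab [([0.495, 0.026, 0.071], 0.65)]
wrist red_box [([0.597, 0.021, 0.002], 0.74), ([0.558, 0.276, -0.002], 0.59)]
wrist red_slot []
[[285.66117393 241.55564893]
 [284.90990905 204.94672825]]
```

View pics/w2.png

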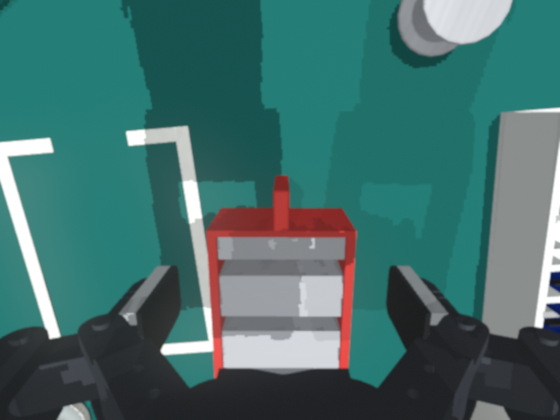

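The tab is centred under the jaws at (281,202), with the outline to the left. I'll descend and pinch it.

Call:
servo_tool:
  steps:
    - {"tx": 0,"ty": 0,"tz": -5,"spin": 0,"grip": 1}
    - {"tx": 0,"ty": 0,"tz": -9.7,"spin": 0,"grip": 1}
    - {"tx": 0,"ty": 0,"tz": -9.7,"spin": 0,"grip": 1}
    - {"tx": 0,"ty": 0,"tz": -9.7,"spin": 0,"grip": 0}
    - {"tx": 0,"ty": 0,"tz": -9.7,"spin": 0,"grip": 0}
    - {"tx": 0,"ty": 0,"tz": -9.7,"spin": 0,"grip": 0}
    - {"tx": 0,"ty": 0,"tz": -9.7,"spin": 0,"grip": 0}
    - {"tx": 0,"ty": 0,"tz": -9.7,"spin": 0,"grip": 0}

```text
time_s: 4.85
position: [0.5003, 0.0266, 0.0466]
orientation: [0.128, 3.139, -0.0]
contact_force: [-0.3, 1.0, 0.4]
gripper_width: -0.002
grip_force: 0.0
```

Run:
```python
from h import *
a=bot.read_camera('top'); spots(['red_tab','red_box'],'top')
b=bot.read_camera('side'); spots(['red_tab','red_box'],'side')
w=bot.read_camera('wrist')
c=np.hstack([cv2.resize(a[120:260,240:400],(400,350)),cv2.resize(w,(400,300))[:350] if 0 else cv2.copyMakeBorder(cv2.resize(w,(400,300)),0,50,0,0,0)])
cv2.imwrite('pics/c2.png',c[:,:,::-1])
```

```text
top red_tab [([0.393, 0.362, 0.066], 0.72), ([0.274, -0.47, 0.07], 0.71)]
top red_box [([0.206, -0.388, -0.003], 0.62), ([0.328, 0.43, 0.0], 0.6)]
side red_tab [([0.498, 0.025, 0.068], 0.78), ([0.394, 0.364, 0.063], 0.7), ([0.271, -0.464, 0.064], 0.55)]
side red_box [([0.21, -0.389, -0.001], 0.84), ([0.594, 0.021, -0.004], 0.7), ([0.552, 0.274, -0.003], 0.69), ([0.328, 0.432, 0.002], 0.57)]
```

View pics/c2.png

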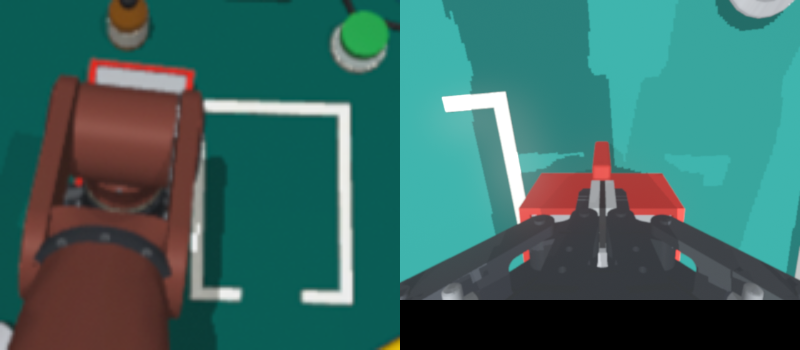

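Run:
```python
from h import *
s=bot.get_state(); print(s['gripper_width'],s['grip_force'],s['contact_force'],s['time_s'])
w=bot.read_camera('wrist')
for x in (.47,.484,.5,.516,.53): print(x,[proj('wrist',[[x,.027,z]]).round().tolist() for z in (.067,.039)])
h,sa,v=cv2.split(cv2.cvtColor(w,cv2.COLOR_RGB2HSV)); m=((h<6)|(h>174))&(sa>150)
for r in range(190,270,6): print(r,np.nonzero(m[r])[0][[0,-1]] if m[r].any() else None)
c=cv2.resize(w[180:400,160:400],(720,600),interpolation=2); cv2.imwrite('pics/c3.png',c[:,:,::-1])
```

```text
0.0021577799984941097 0.0 [0.24068137 0.23036111 0.32927429] 5.2
0.47 [[[281.0, 204.0]], [[282.0, 190.0]]]
0.484 [[[284.0, 234.0]], [[284.0, 216.0]]]
0.5 [[[287.0, 266.0]], [[286.0, 244.0]]]
0.516 [[[289.0, 296.0]], [[288.0, 271.0]]]
0.53 [[[291.0, 322.0]], [[290.0, 293.0]]]
190 None
196 None
202 [274 290]
208 [273 291]
214 [273 291]
220 [272 292]
226 [271 293]
232 [271 293]
238 [270 294]
244 [212 366]
250 [207 370]
256 [205 374]
262 [203 377]
268 [200 381]
```

View pics/c3.png

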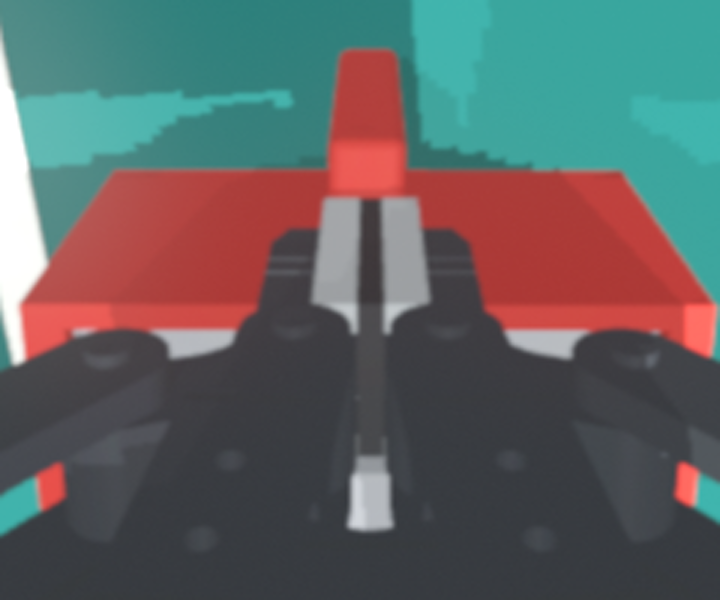

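Run:
```python
from h import *
p=bot.camera_params('wrist');T=p['T_tool_cam']
for y in (0,.0425):
  for x in (-.011,0,.011):
    print(x,y,[(z,proj('wrist',[[x,y,z/1000]],T).round().ravel().tolist()) for z in (8,-5,-20,-30,-40)])
```

```text
-0.011 0 [(8, [286.0, 262.0]), (-5, [286.0, 273.0]), (-20, [286.0, 286.0]), (-30, [286.0, 297.0]), (-40, [286.0, 309.0])]
0 0 [(8, [286.0, 244.0]), (-5, [286.0, 253.0]), (-20, [286.0, 265.0]), (-30, [286.0, 275.0]), (-40, [286.0, 286.0])]
0.011 0 [(8, [286.0, 225.0]), (-5, [286.0, 233.0]), (-20, [286.0, 243.0]), (-30, [286.0, 252.0]), (-40, [286.0, 261.0])]
-0.011 0.0425 [(8, [362.0, 262.0]), (-5, [367.0, 273.0]), (-20, [375.0, 286.0]), (-30, [380.0, 297.0]), (-40, [387.0, 309.0])]
0 0.0425 [(8, [363.0, 244.0]), (-5, [369.0, 253.0]), (-20, [376.0, 265.0]), (-30, [382.0, 275.0]), (-40, [389.0, 286.0])]
0.011 0.0425 [(8, [364.0, 225.0]), (-5, [370.0, 233.0]), (-20, [378.0, 243.0]), (-30, [384.0, 252.0]), (-40, [391.0, 261.0])]
```

The pads project about 38 mm farther back along the tool than the stated overhang, and they closed above the tab. Lowering to TCP z≈0.016 clears the mat on either reading, so I'll open, go down and close.

Call:
servo_tool:
  steps:
    - {"tx": 0,"ty": 0,"tz": 1,"spin": 0,"grip": 1}
    - {"tx": 0,"ty": 0,"tz": 1,"spin": 0,"grip": 1}
    - {"tx": 0,"ty": 0,"tz": 1,"spin": 0,"grip": 1}
    - {"tx": 0,"ty": 0,"tz": 1,"spin": 0,"grip": 1}
    - {"tx": 0,"ty": 0,"tz": -1,"spin": 0,"grip": 1}
    - {"tx": 0,"ty": 0,"tz": -2,"spin": 0,"grip": 1}
    - {"tx": 0,"ty": 0,"tz": -3,"spin": 0,"grip": 1}
    - {"tx": 0,"ty": 0,"tz": -3,"spin": 0,"grip": 1}

```text
time_s: 6.25
position: [0.4991, 0.0268, 0.0153]
orientation: [-0.127, -3.137, -0.0]
contact_force: [0.0, -0.1, 0.7]
gripper_width: 0.999
grip_force: 0.0
```

Call:
servo_tool:
  steps:
    - {"tx": 0,"ty": 0,"tz": 0,"spin": 0,"grip": 0}
    - {"tx": 0,"ty": 0,"tz": 0,"spin": 0,"grip": 0}
    - {"tx": 0,"ty": 0,"tz": 0,"spin": 0,"grip": 0}
    - {"tx": 0,"ty": 0,"tz": 0,"spin": 0,"grip": 0}
    - {"tx": 0,"ty": 0,"tz": 0,"spin": 0,"grip": 0}
    - {"tx": 0,"ty": 0,"tz": 0,"spin": 0,"grip": 0}

```text
time_s: 7.0
position: [0.5003, 0.0265, 0.0168]
orientation: [0.128, 3.139, -0.0]
contact_force: [-3.4, 0.0, 4.1]
gripper_width: 0.13
grip_force: 60.3
```

Call:
servo_tool:
  steps:
    - {"tx": -0.7,"ty": -2,"tz": 0,"spin": 0.7,"grip": 0}
    - {"tx": -1.3,"ty": -4,"tz": 0,"spin": 1.4,"grip": 0}
    - {"tx": -1.9,"ty": -6,"tz": 0,"spin": 2,"grip": 0}
    - {"tx": -2.5,"ty": -8,"tz": 0,"spin": 2.6,"grip": 0}
    - {"tx": -3.1,"ty": -10,"tz": 0,"spin": 3.2,"grip": 0}
    - {"tx": -3.7,"ty": -12,"tz": 0,"spin": 3.9,"grip": 0}
    - {"tx": -4.3,"ty": -14,"tz": 0,"spin": 4.6,"grip": 0}
    - {"tx": -4.7,"ty": -16.3,"tz": 0,"spin": 5.2,"grip": 0}

```text
time_s: 8.0
position: [0.4539, -0.135, 0.0167]
orientation: [-0.018, 3.14, 0.005]
contact_force: [1.1, 6.3, 4.4]
gripper_width: 0.126
grip_force: 60.4
```

Call:
servo_tool:
  steps:
    - {"tx": 0,"ty": 0,"tz": 0,"spin": 0,"grip": 0}
    - {"tx": 0,"ty": 0,"tz": 0,"spin": 0,"grip": 0}
    - {"tx": 0,"ty": 0,"tz": 0,"spin": 0,"grip": 0.4}
    - {"tx": 0,"ty": 0,"tz": 0,"spin": 0,"grip": 0.6}
    - {"tx": 0,"ty": 0,"tz": 0,"spin": 0,"grip": 0.6}
    - {"tx": 0,"ty": 0,"tz": 4,"spin": 0,"grip": 0.6}
    - {"tx": 0,"ty": 0,"tz": 10,"spin": 0,"grip": 0.6}
    - {"tx": 0,"ty": 0,"tz": 15,"spin": 0,"grip": 0.6}

```text
time_s: 9.0
position: [0.4533, -0.136, 0.1682]
orientation: [-0.015, 3.141, -0.0]
contact_force: [0.7, -0.3, 0.6]
gripper_width: 0.597
grip_force: 0.0
```

Call:
servo_tool:
  steps:
    - {"tx": 0,"ty": 6,"tz": 4,"spin": 0,"grip": 0.6}
    - {"tx": 0,"ty": 12,"tz": 5,"spin": 0,"grip": 0.6}
    - {"tx": 0,"ty": 18,"tz": 5,"spin": 0,"grip": 0.6}
    - {"tx": 0,"ty": 24,"tz": 5,"spin": 0,"grip": 0.6}
    - {"tx": 0,"ty": 28,"tz": 5,"spin": 0,"grip": 0.6}
    - {"tx": 0,"ty": 28,"tz": 5,"spin": 0,"grip": 0.6}
    - {"tx": 0,"ty": 28,"tz": 5,"spin": 0,"grip": 0.6}

```text
time_s: 9.88
position: [0.4528, 0.1435, 0.216]
orientation: [0.016, -3.141, 0.001]
contact_force: [-0.5, -0.3, 0.3]
gripper_width: 0.599
grip_force: 0.0
```

```bash
cat > see.py <<'E'
from h import *
import sys
n=sys.argv[1]
a=bot.read_camera('top'); spots(['red_tab','red_box','board_blue1'],'top')
cv2.imwrite(f'pics/{n}.png',cv2.resize(a[90:300,160:480],(800,525),interpolation=2)[:,:,::-1])
b=bot.read_camera('side'); spots(['red_tab','red_box','board_blue1','blue_slot'],'side')
w=bot.read_camera('wrist'); spots(['board_blue1','rack'],'wrist')
s=bot.get_state(); print(s['position'],s['orientation'],s['time_s'])
E
python3 see.py t2
```

```text
top red_tab [([0.455, -0.135, 0.065], 0.96), ([0.391, 0.361, 0.068], 0.69), ([0.273, -0.469, 0.068], 0.58), ([0.549, -0.137, 0.0], 0.25)]
top red_box [([0.328, 0.432, 0.002], 0.79), ([0.547, -0.136, 0.004], 0.57), ([0.206, -0.39, -0.002], 0.55), ([0.741, 0.033, -0.002], 0.27), ([0.515, 0.277, 0.008], 0.16)]
top board_blue1 [([0.514, 0.273, 0.007], 0.56)]
side red_tab [([0.451, -0.133, 0.066], 0.87), ([0.395, 0.364, 0.064], 0.87), ([0.272, -0.464, 0.064], 0.69)]
side red_box [([0.329, 0.431, 0.004], 0.87), ([0.211, -0.388, 0.001], 0.82), ([0.546, -0.135, -0.001], 0.64)]
side board_blue1 [([0.51, 0.272, 0.007], 0.79), ([0.591, 0.273, 0.011], 0.79), ([0.633, 0.273, 0.01], 0.65), ([0.552, 0.273, -0.0], 0.65)]
side blue_slot [([0.546, -0.387, 0.002], 0.96)]
wrist board_blue1 [([0.588, 0.277, 0.008], 0.95), ([0.51, 0.28, 0.006], 0.81)]
wrist rack [([0.554, 0.273, -0.0], 0.66)]
[0.45318024 0.14351539 0.2163169 ] [-1.43341857e-02  3.14150396e+00  3.61230736e-05] 10.475
```

View pics/t2.png

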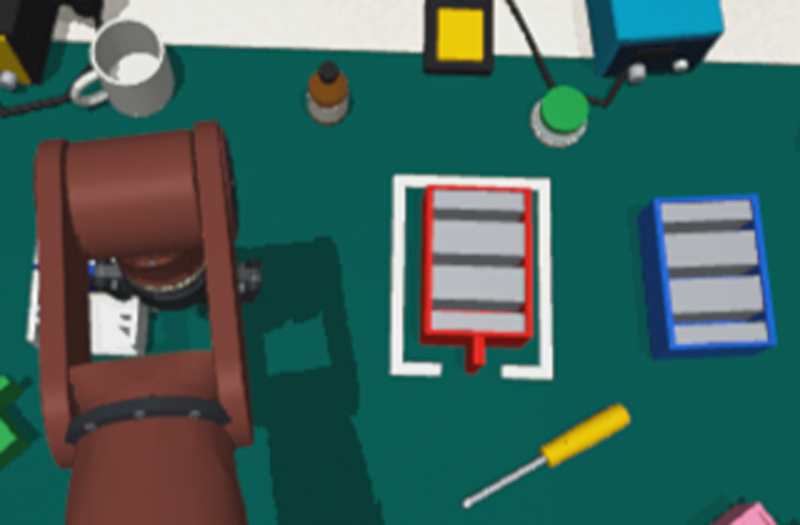

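The red box stands inside the outline, at crop (477,265), with its tab at the gap (475,355). Nothing else has moved. Next I'll turn above the rack and measure the boards.

Call:
servo_tool:
  steps:
    - {"tx": 4,"ty": 4,"tz": 3,"spin": -10.6,"grip": 0.3}
    - {"tx": 8,"ty": 8,"tz": 3,"spin": -21,"grip": 0.3}
    - {"tx": 12,"ty": 12,"tz": 3,"spin": -31,"grip": 0.3}
    - {"tx": 14,"ty": 13,"tz": 3,"spin": -42,"grip": 0.3}
    - {"tx": 14,"ty": 13,"tz": 3,"spin": -52,"grip": 0.3}
    - {"tx": 14,"ty": 13,"tz": 3,"spin": -63,"grip": 0.3}
    - {"tx": 14,"ty": 13,"tz": 3,"spin": -73,"grip": 0.3}
    - {"tx": 14,"ty": 13,"tz": 3,"spin": -83,"grip": 0.3}

```text
time_s: 11.48
position: [0.5931, 0.2737, 0.246]
orientation: [-2.077, -2.357, 0.001]
contact_force: [-0.3, -0.7, 0.0]
gripper_width: 0.301
grip_force: 0.0
```

Call:
servo_tool:
  steps:
    - {"tx": 0,"ty": 0,"tz": 0,"spin": -7.5,"grip": 0.3}
    - {"tx": 0,"ty": 0,"tz": 0,"spin": -7.5,"grip": 0.3}
    - {"tx": 0,"ty": 0,"tz": 0,"spin": -7.5,"grip": 0.3}
    - {"tx": 0,"ty": 0,"tz": 0,"spin": -7.5,"grip": 0.3}

```text
time_s: 11.98
position: [0.5931, 0.2737, 0.2463]
orientation: [-2.219, -2.224, -0.0]
contact_force: [-0.0, -0.0, 0.1]
gripper_width: 0.296
grip_force: 0.0
```

Run:
```python
from m import *
s=bot.get_state(); print(s['position'],s['orientation'],s['joint_pos'].round(2),s['gripper_width'])
T=camT('wrist')[1]
w=shot('wrist','w3')
for d in bot.regions_of('board_blue1','wrist'):
    g=d['region']; print(round(d['confidence'],2),g.sum(),rect('wrist',g,.118,T))
spots(['board_blue1','rack'],'wrist')
a=bot.read_camera('top'); spots(['blue_box','blue_slot'],'top')
roi=np.zeros(a.shape[:2],bool); roi[160:235,412:472]=1
hsv=cv2.cvtColor(a,cv2.COLOR_RGB2HSV)
m=colour(a,'blue')&roi&(hsv[:,:,2]>150)
print(m.sum(),rect('top',m,.066))
```

```text
[0.59312326 0.27371939 0.24630102] [-2.21932528e+00 -2.22350629e+00 -2.61116467e-05] [0.32 0.25 1.5  0.   1.4  0.32] 0.29563710925683534
0.87 876 (array([592.5, 277.9]), array([93.6,  9.6]), 89.9)
0.83 1509 (array([628.9, 276.8]), array([15.8, 91.3]), 1.6)
wrist board_blue1 [([0.634, 0.274, 0.009], 0.79), ([0.589, 0.276, 0.008], 0.75)]
wrist rack [([0.554, 0.276, -0.003], 0.68), ([0.768, 0.246, -0.0], 0.38)]
top blue_box [([0.546, -0.387, 0.003], 0.56)]
top blue_slot [([0.547, -0.384, 0.008], 0.66)]
460 (array([ 545.4, -384.6]), array([163.9, 112.2]), 4.4)
```

View pics/w3.png

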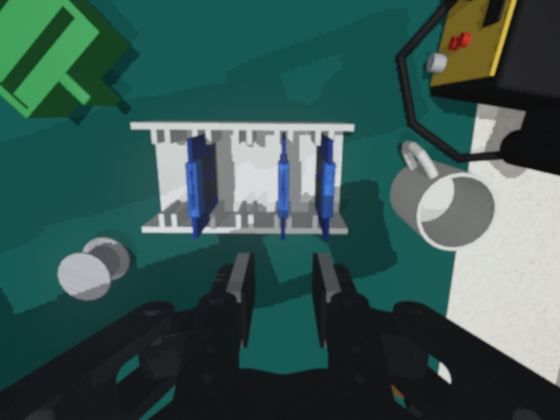

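The wrist view shows the boards at columns 200, 284 and 325 with yaw near 0. The middle one is in line with the jaws, whose pads are at (242,300) and (322,300). I'll take the outermost one (x≈0.632) first.

Call:
servo_tool:
  steps:
    - {"tx": 3.9,"ty": 0.1,"tz": 0,"spin": 0,"grip": 0.3}
    - {"tx": 3.9,"ty": 0.1,"tz": -5,"spin": 0,"grip": 0.3}
    - {"tx": 3.9,"ty": 0.1,"tz": -10,"spin": 0,"grip": 0.3}
    - {"tx": 3.9,"ty": 0.1,"tz": -13,"spin": 0,"grip": 0.3}
    - {"tx": 3.9,"ty": 0.1,"tz": -15.5,"spin": 0,"grip": 0.3}
    - {"tx": 3.9,"ty": 0.1,"tz": -17.8,"spin": 0,"grip": 0.3}
    - {"tx": 3.9,"ty": 0.1,"tz": -17.8,"spin": 0,"grip": 0.3}
    - {"tx": 3.9,"ty": 0.1,"tz": -17.8,"spin": 0,"grip": 0.3}

```text
time_s: 13.32
position: [0.633, 0.275, 0.0694]
orientation: [2.22, 2.222, 0.003]
contact_force: [0.6, -1.4, 0.1]
gripper_width: 0.3
grip_force: 0.0
```

Call:
servo_tool:
  steps:
    - {"tx": 0,"ty": 0,"tz": 0,"spin": 0,"grip": 0}
    - {"tx": 0,"ty": 0,"tz": 0,"spin": 0,"grip": 0}
    - {"tx": 0,"ty": 0,"tz": 0,"spin": 0,"grip": 0}
    - {"tx": 0,"ty": 0,"tz": 0,"spin": 0,"grip": 0}

```text
time_s: 13.82
position: [0.6336, 0.2752, 0.0705]
orientation: [2.219, 2.221, 0.005]
contact_force: [-1.1, 0.6, 5.8]
gripper_width: 0.101
grip_force: 62.6
```

Call:
servo_tool:
  steps:
    - {"tx": 0,"ty": 0,"tz": 2,"spin": 0,"grip": 0}
    - {"tx": 0,"ty": 0,"tz": 4,"spin": 0,"grip": 0}
    - {"tx": 0,"ty": 0,"tz": 7,"spin": 0,"grip": 0}
    - {"tx": 0,"ty": 0,"tz": 10,"spin": 0,"grip": 0}
    - {"tx": 0,"ty": 0,"tz": 13,"spin": 0,"grip": 0}
    - {"tx": 0,"ty": 0,"tz": 14,"spin": 0,"grip": 0}
    - {"tx": 0,"ty": 0,"tz": 14,"spin": 0,"grip": 0}

```text
time_s: 14.7
position: [0.6323, 0.2748, 0.2095]
orientation: [2.22, 2.222, 0.002]
contact_force: [0.6, 0.4, -1.4]
gripper_width: 0.102
grip_force: 61.6
```

Call:
servo_tool:
  steps:
    - {"tx": -0.3,"ty": -5,"tz": 0,"spin": 0,"grip": 0}
    - {"tx": -0.6,"ty": -10,"tz": 0,"spin": 0,"grip": 0}
    - {"tx": -0.9,"ty": -15,"tz": 0,"spin": 0,"grip": 0}
    - {"tx": -1.2,"ty": -20,"tz": 0,"spin": 0,"grip": 0}
    - {"tx": -1.5,"ty": -25,"tz": 0,"spin": 0,"grip": 0}
    - {"tx": -1.8,"ty": -30,"tz": 0,"spin": 0,"grip": 0}
    - {"tx": -2.1,"ty": -35,"tz": 0,"spin": 0,"grip": 0}
    - {"tx": -2.4,"ty": -40,"tz": 0,"spin": 0,"grip": 0}

```text
time_s: 15.7
position: [0.6064, -0.1264, 0.2059]
orientation: [-2.218, -2.22, 0.003]
contact_force: [0.4, -0.3, -1.3]
gripper_width: 0.099
grip_force: 61.6
```

Call:
servo_tool:
  steps:
    - {"tx": -0.3,"ty": -6,"tz": 0,"spin": 1,"grip": 0}
    - {"tx": -0.6,"ty": -12,"tz": 0,"spin": 2,"grip": 0}
    - {"tx": -0.9,"ty": -18,"tz": 0,"spin": 3,"grip": 0}
    - {"tx": -1.2,"ty": -23,"tz": 0,"spin": 4,"grip": 0}
    - {"tx": -1.3,"ty": -25.6,"tz": 0,"spin": 4.4,"grip": 0}
    - {"tx": -1.3,"ty": -25.6,"tz": 0,"spin": 4.4,"grip": 0}
    - {"tx": -1.3,"ty": -25.6,"tz": 0,"spin": 4.4,"grip": 0}

```text
time_s: 16.58
position: [0.595, -0.3794, 0.2072]
orientation: [-2.131, -2.305, -0.001]
contact_force: [0.6, 0.4, -1.3]
gripper_width: 0.103
grip_force: 61.5
```

Run:
```python
from m import *
s=bot.get_state(); print(s['position'],s['orientation'],s['gripper_width'])
T=camT('wrist')[1]
w=shot('wrist','w4')
spots(['blue_slot','board_blue1'],'wrist')
c,sn=np.cos(np.radians(4.4)),np.sin(np.radians(4.4))
for k in (-.05,0,.05):
    q=[[.5454+k*c-y*sn,-.3846+k*sn+y*c,.061] for y in (-.049,.049)]
    for a in proj('wrist',q,T): cv2.circle(w,(int(a[0]),int(a[1])),3,(255,0,255),-1)
q=[[.5454+x*c-y*sn,-.3846+x*sn+y*c,.066] for x in(-.082,.082) for y in (-.056,.056)]
for a in proj('wrist',q,T): cv2.circle(w,(int(a[0]),int(a[1])),3,(255,255,0),-1)
cv2.imwrite('pics/w4.png',w[:,:,::-1])
```

```text
[ 0.59504658 -0.37942373  0.20720915] [-2.13076523e+00 -2.30488614e+00 -1.33570948e-03] 0.1032595072339217
wrist blue_slot [([0.543, -0.389, 0.004], 0.71)]
wrist board_blue1 [([0.592, -0.379, 0.148], 0.93)]
```

View pics/w4.png

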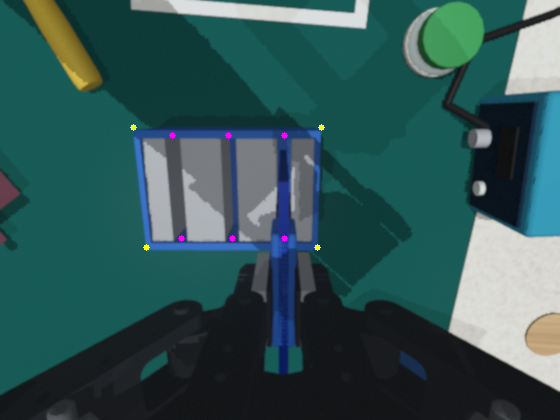

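The projected box corners (yellow) and slots match the picture within 2 mm. The board hangs over the far slot at column 284. I'll lower it in.

Call:
servo_tool:
  steps:
    - {"tx": 0,"ty": -0.2,"tz": -3,"spin": 0,"grip": 0}
    - {"tx": 0,"ty": -0.2,"tz": -6,"spin": 0,"grip": 0}
    - {"tx": 0,"ty": -0.2,"tz": -7.5,"spin": 0,"grip": 0}
    - {"tx": 0,"ty": -0.2,"tz": -8.5,"spin": 0,"grip": 0}
    - {"tx": 0,"ty": -0.2,"tz": -9.3,"spin": 0,"grip": 0}
    - {"tx": 0,"ty": -0.2,"tz": -9.3,"spin": 0,"grip": 0}

```text
time_s: 17.48
position: [0.5952, -0.3833, 0.1153]
orientation: [-2.133, -2.306, -0.0]
contact_force: [0.7, -0.2, -1.1]
gripper_width: 0.099
grip_force: 61.5
```

Call:
servo_tool:
  steps:
    - {"tx": 0,"ty": 0,"tz": -1,"spin": 0,"grip": 0}
    - {"tx": 0,"ty": 0,"tz": -2,"spin": 0,"grip": 0}
    - {"tx": 0,"ty": 0,"tz": -3,"spin": 0,"grip": 0}
    - {"tx": 0,"ty": 0,"tz": -3.6,"spin": 0,"grip": 0}
    - {"tx": 0,"ty": 0,"tz": -4.3,"spin": 0,"grip": 0}
    - {"tx": 0,"ty": 0,"tz": -4.3,"spin": 0,"grip": 0}

```text
time_s: 18.23
position: [0.5946, -0.3829, 0.0713]
orientation: [-2.133, -2.305, 0.0]
contact_force: [0.2, 0.9, -1.7]
gripper_width: 0.098
grip_force: 61.5
```

Call:
servo_tool:
  steps:
    - {"tx": 0,"ty": 0,"tz": -0.2,"spin": 0,"grip": 0}
    - {"tx": 0,"ty": 0,"tz": -0.2,"spin": 0,"grip": 0.2}
    - {"tx": 0,"ty": 0,"tz": -0.2,"spin": 0,"grip": 0.3}
    - {"tx": 0,"ty": 0,"tz": -0.2,"spin": 0,"grip": 0.3}
    - {"tx": 0,"ty": 0,"tz": 3,"spin": 0,"grip": 0.3}
    - {"tx": 0,"ty": 0,"tz": 9,"spin": 0,"grip": 0.3}
    - {"tx": 0,"ty": 0,"tz": 15,"spin": 0,"grip": 0.3}
    - {"tx": 0,"ty": 5,"tz": 17,"spin": 0,"grip": 0.3}

```text
time_s: 19.23
position: [0.5974, -0.3376, 0.2494]
orientation: [2.13, 2.293, 0.001]
contact_force: [0.4, 0.5, -0.2]
gripper_width: 0.298
grip_force: 0.0
```

Run:
```python
from h import *
s=bot.get_state(); print(s['position'],s['orientation'],s['gripper_width'])
bot.read_camera('wrist'); spots(['board_blue1'],'wrist')
bot.read_camera('side'); spots(['board_blue1','red_box'],'side')
```

```text
[ 0.59738061 -0.33759346  0.24944894] [2.13025403e+00 2.29251837e+00 1.16678653e-03] 0.2975538501904997
wrist board_blue1 [([0.596, -0.386, 0.003], 0.91)]
side board_blue1 [([0.513, 0.272, 0.006], 0.81), ([0.591, 0.273, 0.008], 0.76)]
side red_box [([0.548, -0.135, 0.001], 0.95), ([0.327, 0.433, 0.004], 0.79), ([0.207, -0.389, 0.0], 0.74)]
```

Call:
servo_tool:
  steps:
    - {"tx": 0,"ty": 6,"tz": 0,"spin": 0,"grip": 0.3}
    - {"tx": 0,"ty": 12,"tz": 0,"spin": -1,"grip": 0.3}
    - {"tx": 0,"ty": 18,"tz": 0,"spin": -2,"grip": 0.3}
    - {"tx": 0,"ty": 24,"tz": 0,"spin": -3,"grip": 0.3}
    - {"tx": 0,"ty": 30,"tz": 0,"spin": -4.4,"grip": 0.3}
    - {"tx": 0,"ty": 36,"tz": 0,"spin": -4.4,"grip": 0.3}
    - {"tx": 0,"ty": 42,"tz": 0,"spin": -4.4,"grip": 0.3}
    - {"tx": -0.2,"ty": 48,"tz": 0,"spin": -4.4,"grip": 0.3}

```text
time_s: 20.48
position: [0.5928, 0.1474, 0.2404]
orientation: [-2.221, -2.22, 0.004]
contact_force: [-0.5, -0.1, -0.1]
gripper_width: 0.302
grip_force: 0.0
```

Call:
servo_tool:
  steps:
    - {"tx": 0,"ty": 6,"tz": 0,"spin": 0,"grip": 0.3}
    - {"tx": 0,"ty": 12,"tz": 0,"spin": 0,"grip": 0.3}
    - {"tx": 0,"ty": 12.8,"tz": 0,"spin": 0,"grip": 0.3}
    - {"tx": 0,"ty": 12.8,"tz": 0,"spin": 0,"grip": 0.3}

```text
time_s: 20.98
position: [0.5929, 0.2741, 0.2405]
orientation: [-2.22, -2.222, 0.005]
contact_force: [0.1, -0.3, -0.9]
gripper_width: 0.302
grip_force: 0.0
```

Run:
```python
from m import *
s=bot.get_state(); print(s['position'],s['orientation'],s['gripper_width'])
T=camT('wrist')[1]
bot.read_camera('wrist'); spots(['board_blue1'],'wrist')
for d in bot.regions_of('board_blue1','wrist'):
    g=d['region']; print(round(d['confidence'],2),g.sum(),rect('wrist',g,.118,T))
```

```text
[0.59286041 0.27407123 0.2404618 ] [-2.21972207 -2.22249289  0.00479062] 0.3017482064719734
wrist board_blue1 [([0.512, 0.278, 0.006], 0.74), ([0.589, 0.276, 0.008], 0.56)]
0.67 2805 (array([521.9, 276.9]), array([29.1, 93. ]), 0.5)
0.61 888 (array([591.9, 277.5]), array([ 9.7, 93.8]), 0.1)
```

Call:
servo_tool:
  steps:
    - {"tx": 0,"ty": 0.1,"tz": -5,"spin": 0,"grip": 0.3}
    - {"tx": 0,"ty": 0.1,"tz": -10,"spin": 0,"grip": 0.3}
    - {"tx": 0,"ty": 0.1,"tz": -13,"spin": 0,"grip": 0.3}
    - {"tx": 0,"ty": 0.1,"tz": -17.1,"spin": 0,"grip": 0.3}
    - {"tx": 0,"ty": 0.1,"tz": -17.1,"spin": 0,"grip": 0.3}
    - {"tx": 0,"ty": 0.1,"tz": -17.1,"spin": 0,"grip": 0.3}
    - {"tx": 0,"ty": 0.1,"tz": -17.1,"spin": 0,"grip": 0}
    - {"tx": 0,"ty": 0.1,"tz": -17.1,"spin": 0,"grip": 0}

```text
time_s: 22.12
position: [0.5952, 0.2761, 0.0744]
orientation: [2.219, 2.221, 0.006]
contact_force: [-0.4, -0.5, 5.4]
gripper_width: 0.101
grip_force: 61.5
```

Call:
servo_tool:
  steps:
    - {"tx": 0,"ty": 0,"tz": 0,"spin": 0,"grip": 0}
    - {"tx": 0,"ty": 0,"tz": 0,"spin": 0,"grip": 0}
    - {"tx": 0,"ty": 0,"tz": 2,"spin": 0,"grip": 0}
    - {"tx": 0,"ty": 0,"tz": 5,"spin": 0,"grip": 0}
    - {"tx": 0,"ty": 0,"tz": 8,"spin": 0,"grip": 0}
    - {"tx": 0,"ty": 0,"tz": 11,"spin": 0,"grip": 0}
    - {"tx": 0,"ty": 0,"tz": 14,"spin": 0,"grip": 0}
    - {"tx": 0,"ty": 0,"tz": 14,"spin": 0,"grip": 0}

```text
time_s: 23.12
position: [0.5954, 0.2767, 0.216]
orientation: [2.218, 2.22, 0.012]
contact_force: [0.3, -0.9, -1.6]
gripper_width: 0.1
grip_force: 60.5
```

Call:
servo_tool:
  steps:
    - {"tx": -0.4,"ty": -5,"tz": 0,"spin": 0,"grip": 0}
    - {"tx": -0.8,"ty": -10,"tz": 0,"spin": 0,"grip": 0}
    - {"tx": -1.2,"ty": -15,"tz": 0,"spin": 0,"grip": 0}
    - {"tx": -1.6,"ty": -20,"tz": 0,"spin": 0,"grip": 0}
    - {"tx": -2.0,"ty": -25,"tz": 0,"spin": 0,"grip": 0}
    - {"tx": -2.4,"ty": -30,"tz": 0,"spin": 0,"grip": 0}
    - {"tx": -2.8,"ty": -35,"tz": 0,"spin": 0,"grip": 0}
    - {"tx": -3.2,"ty": -40,"tz": 0,"spin": 0,"grip": 0}

```text
time_s: 24.12
position: [0.5597, -0.1254, 0.2095]
orientation: [-2.219, -2.221, 0.001]
contact_force: [0.5, -0.3, -1.6]
gripper_width: 0.098
grip_force: 60.5
```

Call:
servo_tool:
  steps:
    - {"tx": -0.5,"ty": -6,"tz": 0,"spin": 1,"grip": 0}
    - {"tx": -1,"ty": -12,"tz": 0,"spin": 2,"grip": 0}
    - {"tx": -1.4,"ty": -18,"tz": 0,"spin": 3,"grip": 0}
    - {"tx": -1.7,"ty": -23,"tz": 0,"spin": 4,"grip": 0}
    - {"tx": -1.8,"ty": -26.1,"tz": 0,"spin": 4.4,"grip": 0}
    - {"tx": -1.8,"ty": -26.1,"tz": 0,"spin": 4.4,"grip": 0}
    - {"tx": -1.8,"ty": -26.1,"tz": 0,"spin": 4.4,"grip": 0}

```text
time_s: 25.0
position: [0.5425, -0.3841, 0.2097]
orientation: [-2.132, -2.304, -0.001]
contact_force: [-0.4, 0.1, -2.0]
gripper_width: 0.095
grip_force: 60.5
```

Run:
```python
from m import *
s=bot.get_state(); print(s['position'],s['orientation'],s['gripper_width'])
w=shot('wrist','w5')
spots(['blue_slot','board_blue1'],'wrist')
```

```text
[ 0.54249493 -0.38412232  0.20969389] [-2.13164114e+00 -2.30360247e+00 -9.42924505e-04] 0.09534713692958798
wrist blue_slot [([0.544, -0.389, 0.005], 0.65)]
wrist board_blue1 [([0.593, -0.387, 0.005], 0.95), ([0.538, -0.382, 0.144], 0.8)]
```

View pics/w5.png

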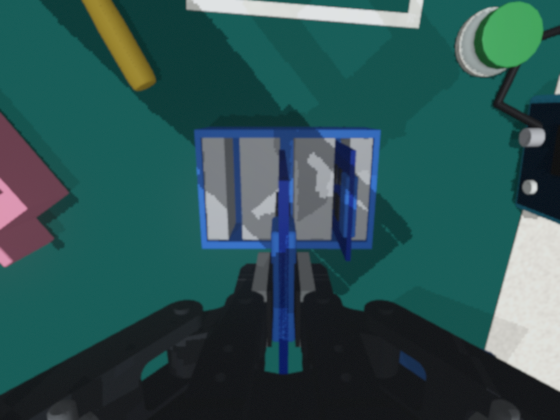

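Board 1 stands in the far slot, at (346,195). The new board is at column 284 and the middle slot at about 289, so I'll shift 2.5 mm in +x and lower.

Call:
servo_tool:
  steps:
    - {"tx": 0.25,"ty": -0.1,"tz": -3,"spin": 0,"grip": 0}
    - {"tx": 0.25,"ty": -0.1,"tz": -6,"spin": 0,"grip": 0}
    - {"tx": 0.25,"ty": -0.1,"tz": -7.5,"spin": 0,"grip": 0}
    - {"tx": 0.25,"ty": -0.1,"tz": -8.5,"spin": 0,"grip": 0}
    - {"tx": 0.25,"ty": -0.1,"tz": -9.5,"spin": 0,"grip": 0}
    - {"tx": 0.25,"ty": -0.1,"tz": -9.5,"spin": 0,"grip": 0}

```text
time_s: 25.9
position: [0.5455, -0.3861, 0.116]
orientation: [-2.133, -2.305, 0.0]
contact_force: [0.2, -0.2, -1.6]
gripper_width: 0.098
grip_force: 60.5
```

Call:
servo_tool:
  steps:
    - {"tx": 0,"ty": 0,"tz": -1,"spin": 0,"grip": 0}
    - {"tx": 0,"ty": 0,"tz": -2,"spin": 0,"grip": 0}
    - {"tx": 0,"ty": 0,"tz": -3,"spin": 0,"grip": 0}
    - {"tx": 0,"ty": 0,"tz": -3.6,"spin": 0,"grip": 0}
    - {"tx": 0,"ty": 0,"tz": -4.3,"spin": 0,"grip": 0}
    - {"tx": 0,"ty": 0,"tz": -4.3,"spin": 0,"grip": 0}

```text
time_s: 26.65
position: [0.5457, -0.3864, 0.0732]
orientation: [2.134, 2.306, 0.0]
contact_force: [0.3, -0.7, -0.8]
gripper_width: 0.096
grip_force: 60.6
```

Call:
servo_tool:
  steps:
    - {"tx": 0,"ty": 0,"tz": -0.2,"spin": 0,"grip": 0}
    - {"tx": 0,"ty": 0,"tz": -0.2,"spin": 0,"grip": 0.2}
    - {"tx": 0,"ty": 0,"tz": -0.2,"spin": 0,"grip": 0.3}
    - {"tx": 0,"ty": 0,"tz": -0.2,"spin": 0,"grip": 0.3}
    - {"tx": 0,"ty": 0,"tz": 3,"spin": 0,"grip": 0.3}
    - {"tx": 0,"ty": 0,"tz": 9,"spin": 0,"grip": 0.3}
    - {"tx": 0,"ty": 0,"tz": 15,"spin": 0,"grip": 0.3}
    - {"tx": 0,"ty": 5,"tz": 17,"spin": 0,"grip": 0.3}

```text
time_s: 27.65
position: [0.5478, -0.3404, 0.2498]
orientation: [2.13, 2.293, 0.0]
contact_force: [1.3, 1.0, 0.3]
gripper_width: 0.3
grip_force: 0.0
```

Run:
```python
from h import *
bot.read_camera('wrist'); spots(['board_blue1'],'wrist')
bot.read_camera('side'); spots(['board_blue1','red_box'],'side')
```

```text
wrist board_blue1 [([0.545, -0.385, 0.007], 0.77), ([0.595, -0.386, 0.005], 0.67)]
side board_blue1 [([0.513, 0.275, 0.007], 0.86), ([0.547, -0.133, -0.003], 0.58)]
side red_box [([0.33, 0.431, 0.004], 0.91), ([0.55, -0.133, 0.003], 0.63), ([0.212, -0.389, 0.002], 0.63)]
```

Call:
servo_tool:
  steps:
    - {"tx": 0,"ty": 6,"tz": 0,"spin": 0,"grip": 0.3}
    - {"tx": 0,"ty": 12,"tz": 0,"spin": -1,"grip": 0.3}
    - {"tx": 0,"ty": 18,"tz": 0,"spin": -2,"grip": 0.3}
    - {"tx": -0.5,"ty": 24,"tz": 0,"spin": -3,"grip": 0.3}
    - {"tx": -1,"ty": 30,"tz": 0,"spin": -4.4,"grip": 0.3}
    - {"tx": -2,"ty": 36,"tz": 0,"spin": -4.4,"grip": 0.3}
    - {"tx": -3,"ty": 42,"tz": 0,"spin": -4.4,"grip": 0.3}
    - {"tx": -3.3,"ty": 48,"tz": 0,"spin": -4.4,"grip": 0.3}

```text
time_s: 28.9
position: [0.5117, 0.1445, 0.2416]
orientation: [-2.221, -2.22, 0.004]
contact_force: [0.9, 0.4, 0.2]
gripper_width: 0.304
grip_force: 0.0
```

Call:
servo_tool:
  steps:
    - {"tx": 0,"ty": 6,"tz": 0,"spin": 0,"grip": 0.3}
    - {"tx": 0,"ty": 12,"tz": 0,"spin": 0,"grip": 0.3}
    - {"tx": 0,"ty": 13.2,"tz": 0,"spin": 0,"grip": 0.3}
    - {"tx": 0,"ty": 13.2,"tz": 0,"spin": 0,"grip": 0.3}

```text
time_s: 29.4
position: [0.5124, 0.2752, 0.2417]
orientation: [-2.219, -2.223, 0.005]
contact_force: [0.6, -0.3, 0.4]
gripper_width: 0.299
grip_force: 0.0
```

Run:
```python
from m import *
s=bot.get_state(); print(s['position'],s['orientation'],s['gripper_width'])
T=camT('wrist')[1]
bot.read_camera('wrist'); spots(['board_blue1'],'wrist')
for d in bot.regions_of('board_blue1','wrist'):
    g=d['region']; print(round(d['confidence'],2),g.sum(),rect('wrist',g,.118,T))
```

```text
[0.51235669 0.27524287 0.24165341] [-2.21937884 -2.22305165  0.00477135] 0.29944095806729404
wrist board_blue1 [([0.515, 0.277, 0.005], 0.84)]
0.58 1024 (array([511.9, 278.3]), array([10.2, 96. ]), 0.4)
```

Two boards are in and the tool is aligned over the last one.

Call:
servo_tool:
  steps:
    - {"tx": 0,"ty": 0.1,"tz": -5,"spin": 0,"grip": 0.3}
    - {"tx": 0,"ty": 0.1,"tz": -10,"spin": 0,"grip": 0.3}
    - {"tx": 0,"ty": 0.1,"tz": -13,"spin": 0,"grip": 0.3}
    - {"tx": 0,"ty": 0.1,"tz": -17.2,"spin": 0,"grip": 0.3}
    - {"tx": 0,"ty": 0.1,"tz": -17.2,"spin": 0,"grip": 0.3}
    - {"tx": 0,"ty": 0.1,"tz": -17.2,"spin": 0,"grip": 0.3}
    - {"tx": 0,"ty": 0.1,"tz": -17.2,"spin": 0,"grip": 0}
    - {"tx": 0,"ty": 0.1,"tz": -17.2,"spin": 0,"grip": 0}

```text
time_s: 30.55
position: [0.5148, 0.2773, 0.0742]
orientation: [2.219, 2.221, 0.007]
contact_force: [0.1, -1.5, 5.7]
gripper_width: 0.096
grip_force: 61.6
```

Call:
servo_tool:
  steps:
    - {"tx": 0,"ty": 0,"tz": 0,"spin": 0,"grip": 0}
    - {"tx": 0,"ty": 0,"tz": 0,"spin": 0,"grip": 0}
    - {"tx": 0,"ty": 0,"tz": 2,"spin": 0,"grip": 0}
    - {"tx": 0,"ty": 0,"tz": 5,"spin": 0,"grip": 0}
    - {"tx": 0,"ty": 0,"tz": 8,"spin": 0,"grip": 0}
    - {"tx": 0,"ty": 0,"tz": 11,"spin": 0,"grip": 0}
    - {"tx": 0,"ty": 0,"tz": 14,"spin": 0,"grip": 0}
    - {"tx": 0,"ty": 0,"tz": 14,"spin": 0,"grip": 0}

```text
time_s: 31.55
position: [0.5148, 0.2778, 0.2157]
orientation: [2.218, 2.22, 0.011]
contact_force: [1.2, 0.5, -1.0]
gripper_width: 0.101
grip_force: 60.7
```

Call:
servo_tool:
  steps:
    - {"tx": -0.1,"ty": -5,"tz": 0,"spin": 0,"grip": 0}
    - {"tx": -0.2,"ty": -10,"tz": 0,"spin": 0,"grip": 0}
    - {"tx": -0.3,"ty": -15,"tz": 0,"spin": 0,"grip": 0}
    - {"tx": -0.4,"ty": -20,"tz": 0,"spin": 0,"grip": 0}
    - {"tx": -0.5,"ty": -25,"tz": 0,"spin": 0,"grip": 0}
    - {"tx": -0.6,"ty": -30,"tz": 0,"spin": 0,"grip": 0}
    - {"tx": -0.8,"ty": -35,"tz": 0,"spin": 0,"grip": 0}
    - {"tx": -1,"ty": -40,"tz": 0,"spin": 0,"grip": 0}

```text
time_s: 32.55
position: [0.5013, -0.1244, 0.2097]
orientation: [-2.219, -2.221, 0.001]
contact_force: [0.5, 0.6, -0.6]
gripper_width: 0.097
grip_force: 60.7
```

Call:
servo_tool:
  steps:
    - {"tx": -0.2,"ty": -6,"tz": 0,"spin": 1,"grip": 0}
    - {"tx": -0.4,"ty": -12,"tz": 0,"spin": 2,"grip": 0}
    - {"tx": -0.6,"ty": -18,"tz": 0,"spin": 3,"grip": 0}
    - {"tx": -0.7,"ty": -23,"tz": 0,"spin": 4,"grip": 0}
    - {"tx": -0.7,"ty": -26.5,"tz": 0,"spin": 4.4,"grip": 0}
    - {"tx": -0.7,"ty": -26.5,"tz": 0,"spin": 4.4,"grip": 0}
    - {"tx": -0.7,"ty": -26.5,"tz": 0,"spin": 4.4,"grip": 0}

```text
time_s: 33.42
position: [0.4949, -0.3871, 0.2097]
orientation: [-2.132, -2.303, -0.001]
contact_force: [0.1, 0.9, -0.8]
gripper_width: 0.098
grip_force: 60.7
```

Run:
```python
from m import *
s=bot.get_state(); print(s['position'],s['orientation'],s['gripper_width'])
w=shot('wrist','w6')
spots(['blue_slot','board_blue1'],'wrist')
```

```text
[ 0.49492591 -0.38705197  0.20969214] [-2.13158560e+00 -2.30337546e+00 -1.13527644e-03] 0.09790563368456144
wrist blue_slot [([0.543, -0.386, 0.003], 0.84)]
wrist board_blue1 [([0.595, -0.387, 0.007], 0.86), ([0.492, -0.385, 0.141], 0.62), ([0.543, -0.384, 0.006], 0.59)]
```

View pics/w6.png

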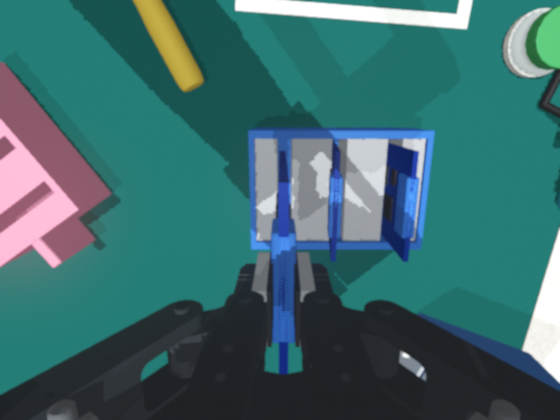

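Two boards stand in their slots (columns 336 and 402). The last one lines up with the near slot at column 284, so I'll lower it.

Call:
servo_tool:
  steps:
    - {"tx": 0.05,"ty": -0.1,"tz": -3,"spin": 0,"grip": 0}
    - {"tx": 0.05,"ty": -0.1,"tz": -6,"spin": 0,"grip": 0}
    - {"tx": 0.05,"ty": -0.1,"tz": -7.5,"spin": 0,"grip": 0}
    - {"tx": 0.05,"ty": -0.1,"tz": -8.5,"spin": 0,"grip": 0}
    - {"tx": 0.05,"ty": -0.1,"tz": -9.5,"spin": 0,"grip": 0}
    - {"tx": 0.05,"ty": -0.1,"tz": -9.5,"spin": 0,"grip": 0}

```text
time_s: 34.33
position: [0.496, -0.3891, 0.116]
orientation: [-2.133, -2.305, -0.0]
contact_force: [1.0, 0.1, -0.9]
gripper_width: 0.093
grip_force: 60.7
```

Call:
servo_tool:
  steps:
    - {"tx": 0,"ty": 0,"tz": -1,"spin": 0,"grip": 0}
    - {"tx": 0,"ty": 0,"tz": -2,"spin": 0,"grip": 0}
    - {"tx": 0,"ty": 0,"tz": -3,"spin": 0,"grip": 0}
    - {"tx": 0,"ty": 0,"tz": -3.6,"spin": 0,"grip": 0}
    - {"tx": 0,"ty": 0,"tz": -4.3,"spin": 0,"grip": 0}
    - {"tx": 0,"ty": 0,"tz": -4.3,"spin": 0,"grip": 0}

```text
time_s: 35.08
position: [0.4961, -0.3893, 0.073]
orientation: [-2.134, -2.306, 0.0]
contact_force: [-0.6, -0.3, -0.8]
gripper_width: 0.096
grip_force: 60.7
```

Call:
servo_tool:
  steps:
    - {"tx": 0,"ty": 0,"tz": -0.2,"spin": 0,"grip": 0}
    - {"tx": 0,"ty": 0,"tz": -0.2,"spin": 0,"grip": 0.2}
    - {"tx": 0,"ty": 0,"tz": -0.2,"spin": 0,"grip": 0.3}
    - {"tx": 0,"ty": 0,"tz": -0.2,"spin": 0,"grip": 0.3}
    - {"tx": 0,"ty": 0,"tz": 3,"spin": 0,"grip": 0.3}
    - {"tx": 0,"ty": 0,"tz": 9,"spin": 0,"grip": 0.3}
    - {"tx": 0,"ty": 0,"tz": 15,"spin": 0,"grip": 0.3}
    - {"tx": -5,"ty": 3,"tz": 17,"spin": 0,"grip": 0.3}

```text
time_s: 36.08
position: [0.4497, -0.3629, 0.2497]
orientation: [2.125, 2.298, -0.001]
contact_force: [-0.8, 0.9, 1.2]
gripper_width: 0.304
grip_force: 0.0
```

Call:
servo_tool:
  steps:
    - {"tx": -3,"ty": 6,"tz": 3,"spin": 0,"grip": 0.3}
    - {"tx": -6,"ty": 12,"tz": 3,"spin": 0,"grip": 0.3}
    - {"tx": -6,"ty": 18,"tz": 3,"spin": 0,"grip": 0.3}
    - {"tx": -6,"ty": 24,"tz": 3,"spin": 0,"grip": 0.3}
    - {"tx": -6,"ty": 30,"tz": 3,"spin": 0,"grip": 0.3}
    - {"tx": -6,"ty": 36,"tz": 3,"spin": 0,"grip": 0.3}
    - {"tx": -6,"ty": 42,"tz": 3,"spin": 0,"grip": 0.3}
    - {"tx": -6,"ty": 46,"tz": 3,"spin": 0,"grip": 0.3}

```text
time_s: 37.08
position: [0.3856, 0.1031, 0.2736]
orientation: [2.131, 2.308, 0.002]
contact_force: [-0.3, 0.1, 0.9]
gripper_width: 0.303
grip_force: 0.0
```

```bash
python3 see.py t3
```

```text
top red_tab [([0.272, -0.47, 0.067], 0.91), ([0.453, -0.138, 0.064], 0.8), ([0.348, -0.214, -0.003], 0.32)]
top red_box [([0.327, 0.433, -0.001], 0.78), ([0.546, -0.135, 0.001], 0.76), ([0.208, -0.389, -0.0], 0.69)]
top board_blue1 [([0.593, -0.383, 0.004], 0.83), ([0.498, -0.388, 0.01], 0.59), ([0.549, -0.386, 0.008], 0.57)]
side red_tab [([0.268, -0.465, 0.063], 0.97), ([0.394, 0.366, 0.064], 0.86), ([0.45, -0.133, 0.066], 0.7)]
side red_box [([0.328, 0.434, 0.0], 0.98), ([0.549, -0.131, -0.002], 0.76)]
side board_blue1 []
side blue_slot []
wrist board_blue1 []
wrist rack [([0.554, 0.274, -0.005], 0.79)]
[0.38627214 0.09989171 0.27328523] [ 2.13579612e+00  2.30388449e+00 -4.82695156e-05] 37.675
```

View pics/t3.png

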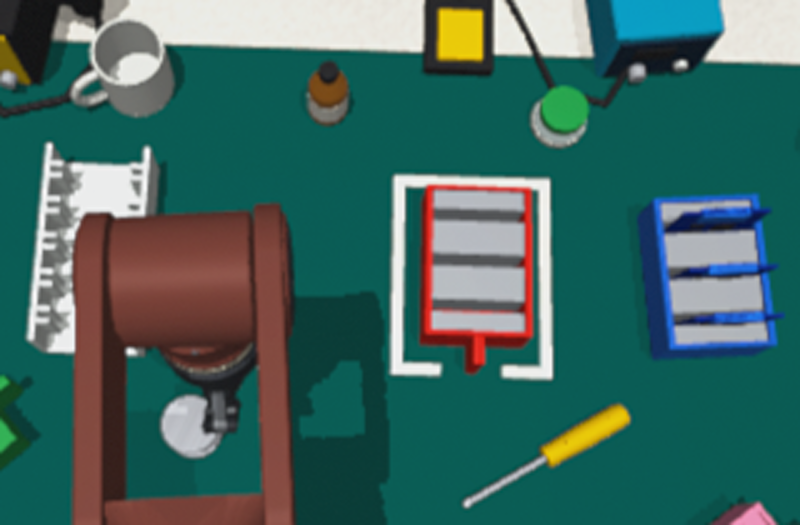

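All three blue boards stand in the blue box, at crop (715,215), (715,268) and (720,317). The rack is empty and the red box is inside the outline at (477,265). Nothing else has moved.

```bash
python3 -c "
from h import *
print(bot.finish_job())"
```

```text
the job is handed in; nothing more can be done
None
```

The job is handed in: the red box stands inside the outline with its tab at the gap, all three boards present (all blue) are fully down in the blue box, and nothing else was seen to move; no verdict was shown.

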